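# Click the filter selector to its fifth mark and confirm

## Robot

A 7-joint arm with a two-finger parallel gripper is mounted at the origin on a cart in front of the work surface, level with it; the furniture and walls round the work are solid. World frame = base frame: x ahead of the robot, y to its left, z up, the work surface at z = 0. Lengths are in m, angles in rad, forces in N, time in s.
With the tool pointing down it reaches from about 0.425 to 0.925 m from the base axis. Payload 6.8 kg.
Tool frame: the origin (TCP) lies midway between the tips of the shut fingers; the grasp point (between the pads) lies 19 mm behind it (grip_point_offset is the distance from the TCP to the grasp point, in m); y points along the fingers, x is the direction in which the jaws open and shut, and the axes are right-handed (so a half turn about y gives the same grasp; the last joint's range is limited). The gripper opens to 85 mm and grips with 20 to 120 N. Pads are 22 mm wide; open, the fingers measure 114 mm over their backs; the gripper's body (76 mm by 85 mm) begins 54 mm behind the grasp point. The pads swing forward as they close: fully open they stand 13 mm farther back than shut.
Start: joints at [-1.317, 0.477, 0.022, 1.555, -0.011, 1.109, -0.083], TCP at [0.239, 0.631, 0.231] pointing down, gripper open.
Joint ranges: [-2.96, 2.96], [-0.34, 2.1], [-1.41, 1.46], [0.24, 2.44], [-1.37, 4.51], [0.17, 1.92], [-2.96, 2.96]. Speed limits (rad/s): [2.39, 2.39, 3.14, 3.14, 3.14, 3.14, 3.14].

## Interface

Orientations are given as a unit quaternion [w, x, y, z].
In Python, from station import get_obs, read_camera, hand_in, grip_point_offset gives the robot as it stands.
- The arm moves only by the tool play_rows, never from a script. Its argument "increments" is a list of rows, each a list of 2 entries, a list of its own where there are three numbers: the shift along the tool's x, y, z in m, then the turn, a rotation vector about the tool's x, y, z in degrees. In form: [[[tx, ty, tz], [ax, ay, az]], ...]. A call has 1 to 20 rows; each row shifts and turns the commanded pose from where the row before left it, along the tool's axes as they then stand; what a row does not reach is not made up. A row lasts 1/12 s, in which the tool goes at most 41.7 mm and 7.16 degrees, less where a joint would pass 70% of its speed; a pose out of reach is approached as far as the arm can. A call with a gripper value outside its range is refused whole. "gripper" is the finger opening in m, from 0 to 0.0854, set as the call begins (left out, the last holds). The fingers move at their own pace and stop on an object; "grip_force" is the grip in N (left out, the last holds). Time passes only in rows, so rows that do not move let the fingers close. It gives the time, the measured TCP pose, the force and the opening at its end, in the units of the state.
- get_obs(): the state, without advancing time (a new reading comes with each control period).
- read_camera(name): name is "scene" or "top"; returns a dict with "color" (480x640x3 uint8, red, green, blue), "range_z" (480x640 float32, m along the optical axis (not along the pixel's ray), 0 where there is no reading), "intrinsics" (3x3 intrinsics, pixels), "R" (3x3) and "t" (3): a world point X has camera coordinates R X + t. Camera axes: x right, y down, z forward; pixel columns grow to the right and rows downward; lengths in m; the calibration is good to about 2 mm. A picture is of the moment at which its call begins.
- hand_in(): hands the job in, once; it reports no verdict.
The state is a dict: "t": time; "q": joint angles; "joint_vel": joint speeds; "joint_torque": joint torques, N m; "eef_pos": TCP position; "tool_rot": TCP orientation; "contact_force": force on the tool from outside, world axes, zero at the start; "torque": the same for the moment, N m; "gripper_width": opening from 0.0 (shut) to 1.0 (fully open).
Only numpy, scipy, OpenCV 4.12 (cv2) and the standard library are available. Lean on these libraries where they do the work, as an engineer would, in place of code of your own. Each camera call takes 0.05 s, during which the arm holds its last target. There are 200 camera calls.

## Task

On the grey box with the bar-shaped selector, push the bar clockwise with a fingertip against its side, click by click, to the fifth of its seven marks (counted clockwise from the leftmost mark), without clicking past it. Only then press the round key on that same box fully down and let it go. Do not pinch the bar, leave the round knob and the key of the other box alone, and do not pick up or shift any of the loose things round about.

Things in the scene. Friction and masses are not known exactly. Their poses are not given: they have to be found in the camera images.
- filter_box: filter selector box: grey case 150 mm deep (its x) x 130 wide (y) x 45 high, fixed; origin under its centre, x away from the robot at yaw 0, y to the left. On top at (10, 0) mm the bar selector; 60 mm round it seven equal white marks every 30 degrees clockwise, from the left (+y, mark 1) over straight ahead (mark 4) to the right (mark 7). It may be the left or the right box.
- selector (a joint): angle of the bar selector, rad, growing clockwise from above: 0 at mark 1 (bar along +y of the box), 0.524 per mark, 2.094 at mark 5, 3.142 at mark 7; stops 0.12 beyond. It starts between 0 and 1.15 and snaps to a nearby mark (1 to 3). A sprung detent holds it at each mark with up to about 0.1 N m (3 N at 36 mm from the axis); pushed past half way it snaps on to the next mark.
- selector_axis (a point): selector axis at the box's top face (45 mm above the desk). Metal hub 26 mm across with one level bar, 13 mm wide, reaching to 54 mm from the axis; bar's underside 6 mm, top 30 mm above the box's top face. Its upright sides can be pushed 18 to 48 mm from the axis.
- bar_tip (a point): the rounded outer end of the bar, on its centre line, 54 mm from the axis and 18 mm above the box's top face: tells where the bar points. Pressing on both upright sides of the bar at once (each over 1.5 N) counts as pinching.
- fifth_mark (a point): middle of the fifth mark on the box's top face, 55.5 mm from the selector axis.
- key (a joint): travel of the filter box's round key, m: 0 up, 0.005 fully down (5 N, 1 N to start it), springs back when let go; over 0.004 counts as pressed.
- key_top (a point): centre of the top of the filter box's round key (grey, 22 mm across, its top 12 mm above the box, in a 5 mm high aluminium collar), at (-38, -46) mm in the box's frame; press straight down here.
- monitor_edge (a point): middle of the lower edge of the big fixed monitor that stands slanting behind and to the right of the boxes. This edge, 133 mm above the desk, runs straight and level 365 mm either way: to the right and nearer (x 0.39, y -0.41) and to the left and farther (x 0.78, y 0.20); the screen rises 0.5 m above it. Keep the arm on its near side.
- lamp_box: lamp level box, to be left alone: grey case 150 mm deep (its x) x 130 wide (y) x 45 high, fixed; origin under its centre, x away from the robot at yaw 0, y to the left. On it a black round fluted knob 50 mm across and 22 high at (10, 0) mm, with 21 fine marks, and a key like the other box's.
- level_knob (a joint): angle of the lamp box's round knob, rad, 0 at the start; leave it.
- lamp_key (a joint): travel of the lamp box's key, m, 0 up; leave it.
- objective_can: loose black screw-top can 40 mm across, 70 high, with a white lid, standing behind the boxes; origin under its centre. Leave it.
- glass_box: loose small white carton 31 x 50 x 15 mm behind the boxes; origin under its centre. Leave it.
- dish: loose round white dish 55 mm across, 14 high, to the right of the boxes; origin under its centre. Leave it.
- objective: loose white microscope objective 29 mm across, 53 high, standing to the right of the boxes; origin under its centre. Leave it.
- tape: loose blue tape roll 54 mm across, 19 high, at the right; origin under its centre. Leave it.
Not all that is in view belongs to the job. Leave any pink look-alike of the filter_box alone.

How it is judged:
On the way, in this order (a step that is already met when the one before it is completed fails the run):
1. the bar selector rests at the fifth mark (value of joint selector between 1.9644 and 2.2244 rad and value of joint key below 0.002 m), for 0.2 s.
2. the round key on the same box is pressed fully down while the selector is at the fifth mark (value of joint selector between 1.9644 and 2.2244 rad and value of joint key above 0.004 m), for 0.04 s.
At the end, for the whole second after the job is handed in: The selector is at rest within 0.13 rad of the fifth mark (2.094 rad), the key has been pressed and is up again (under 1.5 mm), the other box's knob is within 0.15 rad of its start and its key up, and no loose thing has moved more than 15 mm (value of joint selector between 1.9644 and 2.2244 rad and velocity of joint selector between -0.1 and 0.1 rad/s and value of joint each of key, lamp_key below 0.0015 m and value of joint level_knob between -0.15 and 0.15 rad and distance of each of objective_can, glass_box, dish, objective, tape from where it was at the start of the episode below 0.015 m); the robot touches nothing.
It fails at once if the selector is clicked past the fifth mark (more than 0.32 rad beyond it) (value of joint selector above 2.4144 rad).
It fails at once if the key is pressed before the selector is at the fifth mark (value of joint key above 0.004 m and value of joint selector below 1.8944 rad).
It fails at once if the bar is pinched: the fingers press on both its sides at once (contact force between the fingers and selector_c4 above 1.5 N and contact force between the fingers and selector_c5 above 1.5 N).
It fails at once if the other box's knob is turned or its key pressed (value of joint level_knob above 0.15 rad or value of joint level_knob below -0.15 rad or value of joint lamp_key above 0.003 m).
It fails at once if a loose thing is lifted or shifted by more than 15 mm (distance of any of objective_can, glass_box, dish, objective, tape from where it was at the start of the episode above 0.015 m).
It also fails if it takes over 56 s, if anything falls off the work surface, if the arm or the gripper's body presses on something with over 40 N, if the wrist force passes 120 N, or if a joint passes its speed limit or range.

## Working session

There is one attempt and no reset: what is moved stays moved. The work goes in short steps, Python scripts to look and compute and a tool call to move; the robot and the scene stay as the last step left them, time stands still between calls to the robot, and variables do not carry over. Pictures are saved under pics/ and viewed, about 8 in all and at most 12, crops included, and the job is handed in when it is done.

Besides the shell and the picture viewer there is one more tool, called after "Call:" by a JSON object that holds its "name" and its "arguments". play_rows: Moves the arm, as the interface text tells. Its arguments: {"type":"object","properties":{"increments":{"type":"array","items":{"type":"array"}},"gripper":{"type":"number"},"grip_force":{"type":"number"}},"required":["increments"]}

```bash
mkdir -p pics; ls; python3 - <<'E'
from station import *
import cv2,numpy as np
print(get_obs(), grip_point_offset)
for n in("scene","top"):
    c=read_camera(n); cv2.imwrite(f"pics/{n}0.png",c["color"][:,:,::-1]); np.savez(f"{n}0.npz",**c)
    print(n,c["intrinsics"],c["R"],c["t"])
E
```

```text
pics
{'t': 0.0, 'q': array([-1.31710419,  0.47781279,  0.02235166,  1.55645231, -0.01150678,
        1.10932344, -0.08311633]), 'joint_vel': array([ 1.59961366e-04, -3.40089545e-04, -9.68467379e-05, -9.92526979e-04,
       -2.59240700e-03, -1.52969908e-03,  7.02078861e-05]), 'joint_torque': array([ 2.22968829e-04, -5.96453261e+01,  1.60793591e+00, -2.81185716e+01,
        1.24165855e-02,  9.54501535e-03, -8.20110614e-06]), 'eef_pos': array([0.23872378, 0.63073307, 0.23031709]), 'tool_rot': array([-0.58138373,  0.58221309,  0.40136946, -0.40239711]), 'contact_force': array([-0.47442573, -0.18100355,  0.01538873]), 'torque': array([-0.05045621, -0.01216439,  0.01207545]), 'gripper_width': 1.0002907941213879} 0.0187
scene [[590.46263364   0.         326.54044938]
 [  0.         590.46263364 244.2342588 ]
 [  0.           0.           1.        ]] [[ 0.63513281 -0.7720574  -0.02310161]
 [-0.38267451 -0.28854537 -0.87766838]
 [ 0.67094451  0.56627638 -0.47871132]] [-0.4184235   0.27041309  1.09074518]
top [[494.43419586   0.         323.79627649]
 [  0.         494.43419586 242.73299103]
 [  0.           0.           1.        ]] [[-2.23327468e-02 -9.99747529e-01 -2.47501991e-03]
 [-9.94099158e-01  2.24692931e-02 -1.06122548e-01]
 [ 1.06151367e-01  9.04072052e-05 -9.94349978e-01]] [-0.05098912  0.55697322  1.05118463]
```

View pics/top0.png

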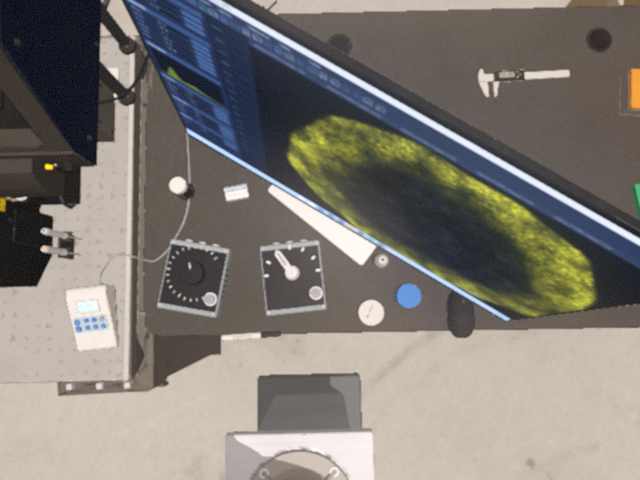

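View pics/scene0.png

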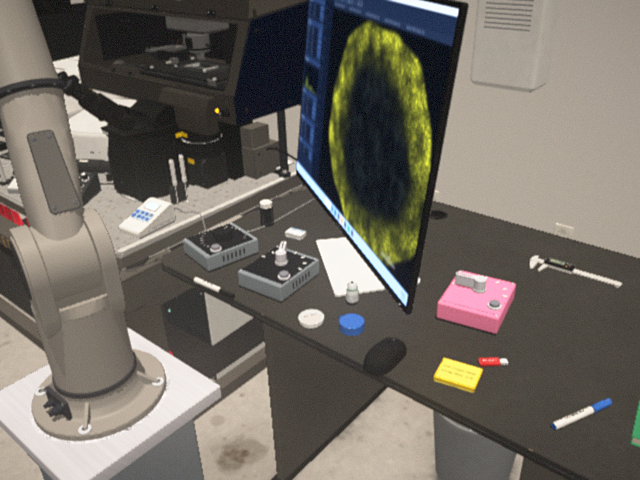

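Top view: the filter box is the right of the two grey boxes, centred at about (293,277), with its bar pointing up and left from about (291,271). The lamp box is at (194,277). The scene view agrees, and the pink look-alike is far off to the right.

```bash
python3 - <<'E'
import cv2
im=cv2.imread("pics/top0.png")[230:325,245:345]
cv2.imwrite("pics/crop1.png",cv2.resize(im,None,fx=6,fy=6,interpolation=cv2.INTER_CUBIC))
E
```

```text
(no output)
```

View pics/crop1.png

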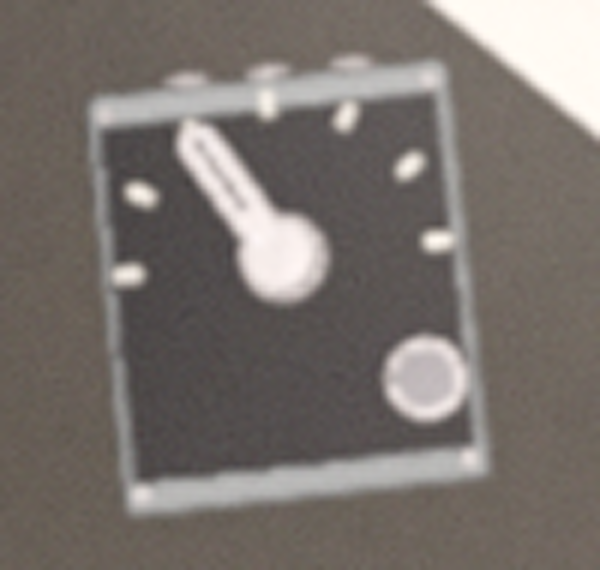

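The enlarged crop shows the marks at: 1 (129,274), 2 (141,195), 4 (267,104), 5 (346,117), 6 (409,165), 7 (437,240). The key is at (426,377) and the bar end near (190,128), so the bar is at mark 3 and needs two clicks.

```bash
cat > h.py <<'E'
import numpy as np
from scipy.optimize import least_squares
def ray(c,u,v,z):
    K,R,t=c["intrinsics"],c["R"],c["t"]; d=R.T@np.linalg.solve(K,[u,v,1]); o=-R.T@t
    return (o+d*(z-o[2])/d[2])[:2]
def proj(c,X):
    p=c["intrinsics"]@(c["R"]@X+c["t"]); return p[:2]/p[2]
E
python3 - <<'E'
from h import *
c=dict(np.load("top0.npz"))
f=lambda u,v,z:ray(c,(u+.5)/6-.5+245,(v+.5)/6-.5+230,z)
m={1:(129,274),2:(141,195),4:(267,104),5:(346,117),6:(409,165),7:(437,240)}
L=[];W=[]
for k,p in m.items():
    a=np.pi/2-(k-1)*np.pi/6; L.append(np.array([.010,0])+.0555*np.array([np.cos(a),np.sin(a)])); W.append(f(*p,.045))
L.append(np.array([-.038,-.046]));W.append(f(426,377,.057))
for p,l in {(92,98):(.075,.065),(447,65):(.075,-.065),(133,515):(-.075,.065),(488,472):(-.075,-.065)}.items():
    L.append(np.array(l));W.append(f(*p,.045))
L=np.array(L);W=np.array(W)
Rm=lambda a:np.array([[np.cos(a),-np.sin(a)],[np.sin(a),np.cos(a)]])
r=least_squares(lambda s:(L@Rm(s[2]).T+s[:2]-W).ravel(),[.5,0,0],loss='soft_l1',f_scale=.002)
x,y,a=r.x; T=lambda l:Rm(a)@l+[x,y]
print("box",r.x,np.degrees(a)); print(np.round(1000*(L@Rm(a).T+[x,y]-W),1))
print("axis",T([.01,0]),"key",T([-.038,-.046]),"m5",T(L[3]))
tip=f(200,140,.075)-T([.01,0]); print("bar ang world",np.degrees(np.arctan2(tip[1],tip[0])),"mark3",np.degrees(a)+30,np.linalg.norm(tip))
for k in range(2,7):
  an=a+np.pi/2-(k-1)*np.pi/6; print(k,np.degrees(an))
q=[-0.58138373,0.58221309,0.40136946,-0.40239711]
from scipy.spatial.transform import Rotation as R
print(R.from_quat(q,scalar_first=True).as_matrix().round(3))
# depth check of surroundings near box (height > 0.1)
d=c["range_z"];K=c["intrinsics"]
v,u=np.mgrid[0:480,0:640]; P=np.stack([(u-K[0,2])/K[0,0]*d,(v-K[1,2])/K[1,1]*d,d],-1)
X=(P-c["t"])@c["R"]
for n,(uu,vv) in dict(key=(315,293),hub=(292,272),top=(285,295),desk=(240,320)).items(): print(n,X[vv,uu].round(4))
E
```

```text
box [0.48155043 0.00524997 0.0873063 ] 5.002282725578548
[[-0.2 -0.1]
 [-0.  -0.6]
 [ 0.1 -0.5]
 [ 0.5 -0.5]
 [-0.2 -0.3]
 [-0.2 -0.6]
 [-0.2 -0.1]
 [ 0.3  2.3]
 [ 2.6  0.5]
 [-0.6  2.5]
 [-1.5 -1.2]]
axis [0.49151234 0.00612193] key [ 0.44770615 -0.04388825] m5 [ 0.54181336 -0.01733138]
bar ang world 33.6553581260572 mark3 35.002282725578546 0.048173413966078785
2 65.00228272557855
3 35.00228272557855
4 5.00228272557855
5 -24.99771727442144
6 -54.99771727442146
[[ 0.354 -0.001 -0.935]
 [ 0.935 -0.002  0.354]
 [-0.002 -1.    -0.   ]]
key [ 0.4467 -0.0427  0.0609]
hub [0.491  0.0039 0.0767]
top [0.4439 0.0213 0.0495]
desk [0.3915 0.1249 0.0033]
```

Call:
{"name": "play_rows", "arguments": {"increments": [[[-0.0112,0,-0.0112],[0,0,0]],[[-0.0225,0,-0.0225],[0,0,0]],[[-0.0225,0,-0.0225],[0,0,0]],[[-0.0225,0,-0.0225],[0,0,0]],[[-0.0225,0,-0.0225],[0,0,0]],[[-0.0225,0,-0.0225],[0,0,0]],[[-0.0225,0,-0.0225],[0,0,0]],[[-0.0225,0,-0.0225],[0,0,0]],[[-0.0225,0,-0.0225],[0,0,0]],[[-0.0225,0,-0.0225],[0,0,0]],[[-0.0225,0,-0.0225],[0,0,0]],[[-0.0225,0,-0.0225],[0,0,0]],[[-0.0225,0,-0.0225],[0,0,0]],[[-0.0225,0,-0.0225],[0,0,0]],[[-0.0225,0,-0.0225],[0,0,0]],[[-0.0225,0,-0.0225],[0,0,0]],[[-0.0225,0,-0.0225],[0,0,0]],[[-0.0225,0,-0.0225],[0,0,0]],[[-0.0225,0,-0.0225],[0,0,0]],[[-0.0225,0,-0.0225],[0,0,0]]], "gripper": 0.0, "grip_force": 20}}

```text
t: 1.77
eef_pos: [0.494, 0.0642, 0.2312]
tool_rot: [0.582, -0.582, -0.402, 0.402]
contact_force: [0.7, 0.4, 0.7]
gripper_width: -0.004
```

Call:
{"name": "play_rows", "arguments": {"increments": [[[0,0,0],[0,5,0]],[[0,0,0],[0,5,0]],[[0,0,0],[0,5,0]],[[0,0,0],[0,5,0]],[[0,0,0],[0,5,0]],[[0,0,0],[0,5,0]],[[0,0,0],[0,4,0]],[[0,0,0],[0,0,0]],[[0,0,0],[0,0,0]]]}}

```text
t: 2.52
eef_pos: [0.4937, 0.0658, 0.2311]
tool_rot: [-0.674, 0.674, 0.215, -0.215]
contact_force: [-0.3, 0.1, -0.4]
gripper_width: 0.002
```

```bash
cat >> h.py <<'E'
from scipy.spatial.transform import Rotation as Ro
AX=np.array([.4915,.0061])
def state():
    from station import get_obs
    o=get_obs(); M=Ro.from_quat(o["tool_rot"],scalar_first=True).as_matrix()
    print("t",round(o["t"],2),"pos",o["eef_pos"].round(4),"jaw",np.degrees(np.arctan2(M[1,0],M[0,0])).round(2),"F",o["contact_force"].round(2),"T",o["torque"].round(2),"w",round(o["gripper_width"],3),"q",o["q"].round(2),"tilt",M[:,1].round(3))
    return o,M
def goal(ang,s,z,r=.033):
    a=np.radians(ang); e=np.array([np.cos(a),np.sin(a)]); n=np.array([-e[1],e[0]])
    return np.r_[AX+r*e+s*n,z]
def to(g):
    o,M=state(); print("goal",np.round(g,4),"tool shift",(M.T@(g-o["eef_pos"])).round(4))
E
python3 -c "
from h import *
to(goal(35,.032,.12))"
```

```text
t 2.52 pos [0.4937 0.0658 0.2311] jaw 35.4 F [-0.31  0.11 -0.43] T [-0.    0.05 -0.02] w 0.002 q [-0.62  0.19  0.42  1.99 -0.09  0.98  0.46] tilt [-0. -0. -1.]
goal [0.5002 0.0512 0.12  ] tool shift [-0.0031  0.1111 -0.0156]
```

Call:
{"name": "play_rows", "arguments": {"increments": [[[-0.003,0.01,0],[0,0,0]],[[0,0.025,0],[0,0,0]],[[0,0.025,0],[0,0,0]],[[0,0.025,0],[0,0,0]],[[0,0.025,0],[0,0,0]],[[0,0.025,0],[0,0,0]],[[0,0.02,-0.003],[0,0,0]],[[0,0.013,-0.003],[0,0,0]],[[0,0.008,-0.003],[0,0,0]],[[0,0,0],[0,0,0]],[[0,0,0],[0,0,0]]]}}

```text
t: 3.43
eef_pos: [0.4966, 0.0562, 0.0551]
tool_rot: [-0.674, 0.674, 0.214, -0.214]
contact_force: [0.6, 0.1, -0.5]
gripper_width: -0.0
```

```bash
cat >> h.py <<'E'
def snap(n,tag,pts,hw=60,f=5):
    import cv2; from station import read_camera
    c=read_camera(n); u,v=proj(c,np.r_[AX,.06]).astype(int)
    im=c["color"][v-hw:v+hw,u-hw:u+hw,::-1]
    im=cv2.resize(im,None,fx=f,fy=f,interpolation=cv2.INTER_CUBIC); print(n,"crop origin",u-hw,v-hw)
    return im
def both(tag):
    import cv2
    cv2.imwrite(f"pics/{tag}.png",np.hstack([snap("top",tag,0,50,4),snap("scene",tag,0,50,4)]))
E
python3 -c "
from h import *
to(goal(35,.0185,.055)); both('near1')"
```

```text
t 3.43 pos [0.4966 0.0562 0.0551] jaw 35.26 F [ 0.6   0.08 -0.55] T [-0.    0.   -0.01] w -0.0 q [-0.5   0.47  0.33  2.12 -0.26  0.59  0.63] tilt [-0.001 -0.    -1.   ]
goal [0.5079 0.0402 0.055 ] tool shift [ 0.      0.0001 -0.0197]
top crop origin 241 222
scene crop origin 228 206
```

View pics/near1.png

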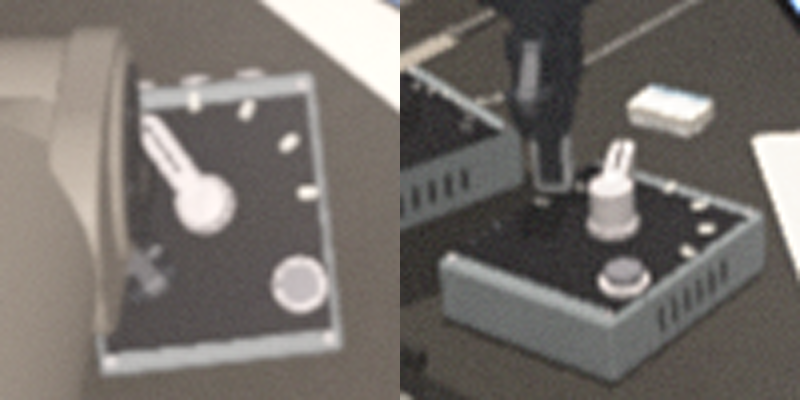

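The finger is on the left (counter-clockwise) side of the bar, clear of it and at the right height. I'll do the first click now.

Call:
{"name": "play_rows", "arguments": {"increments": [[[0,0,-0.004],[0,0,0]],[[0,0,-0.004],[0,0,0]],[[0,0,-0.004],[0,0,0]],[[0,0,-0.003],[0,0,0]],[[0,0,-0.0025],[0,0,0]],[[0,0,-0.001],[0,0,0]],[[0,0,-0.0005],[0,0,0]],[[0,0,0],[0,0,0]],[[0,0,0],[0,0,0]]]}}

```text
t: 4.28
eef_pos: [0.5075, 0.0412, 0.0553]
tool_rot: [0.674, -0.674, -0.214, 0.214]
contact_force: [-1.1, 0.1, 0.6]
gripper_width: -0.0
```

Call:
{"name": "play_rows", "arguments": {"increments": [[[0.00045,0,-0.0009],[0,1.5,0]],[[0.00045,0,-0.0009],[0,1.5,0]],[[0.00045,0,-0.0009],[0,1.5,0]],[[0.00045,0,-0.0009],[0,1.5,0]],[[0.00045,0,-0.0009],[0,1.5,0]]]}}

```text
t: 4.7
eef_pos: [0.5116, 0.0393, 0.0552]
tool_rot: [0.687, -0.686, -0.169, 0.169]
contact_force: [-3.1, 3.8, 1.8]
gripper_width: 0.0
```

Call:
{"name": "play_rows", "arguments": {"increments": [[[0.00045,0,-0.0009],[0,1.5,0]],[[0.00045,0,-0.0009],[0,1.5,0]],[[0.00045,0,-0.0009],[0,1.5,0]],[[0.00045,0,-0.0009],[0,1.5,0]],[[0.00045,0,-0.0009],[0,1.5,0]],[[0.00045,0,-0.0009],[0,1.5,0]],[[0.00045,0,-0.0009],[0,1.5,0]],[[0,0,0],[0,0,0]]]}}

```text
t: 5.37
eef_pos: [0.5173, 0.0352, 0.0553]
tool_rot: [0.699, -0.699, -0.106, 0.106]
contact_force: [-0.3, 0.5, -1.0]
gripper_width: -0.004
```

```bash
python3 -c "
from h import *
to(goal(17,.0180,.055)); both('near2')"
```

```text
t 5.37 pos [0.5173 0.0352 0.0553] jaw 17.23 F [-0.29  0.48 -1.03] T [-0.06 -0.04  0.01] w -0.004 q [-0.51  0.5   0.41  2.09 -0.34  0.62  0.43] tilt [-0.     0.001 -1.   ]
goal [0.5178 0.033  0.055 ] tool shift [-0.0002  0.0003 -0.0022]
top crop origin 241 222
scene crop origin 228 206
```

View pics/near2.png

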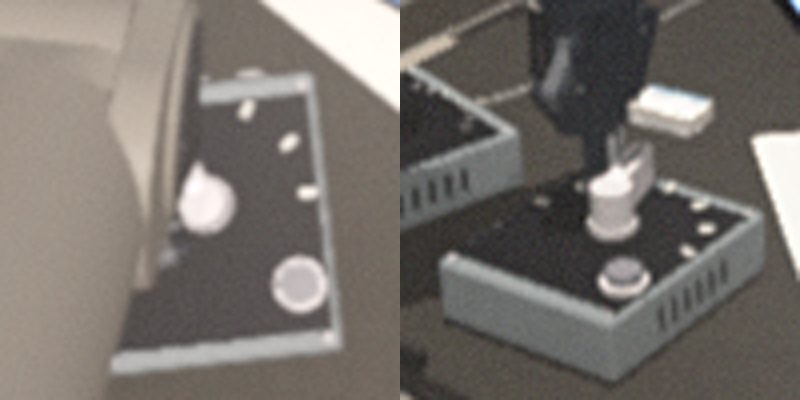

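The force rose to about 5 N and then fell away, so the bar is either past half way or right at it. I'll go on a little and check the force.

Call:
{"name": "play_rows", "arguments": {"increments": [[[0.00045,0,-0.0009],[0,1.5,0]],[[0.00045,0,-0.0009],[0,1.5,0]],[[0.00045,0,-0.0009],[0,1.5,0]],[[0.00045,0,-0.0009],[0,1.5,0]],[[0,0,0],[0,0,0]],[[0,0,0],[0,0,0]]]}}

```text
t: 5.97
eef_pos: [0.52, 0.0306, 0.0553]
tool_rot: [-0.704, 0.704, 0.069, -0.069]
contact_force: [0.1, 0.4, 0.0]
gripper_width: 0.002
```

```bash
python3 -c "
from h import *
to(goal(11,.0180,.055)); both('near3')"
```

```text
t 5.97 pos [0.52   0.0306 0.0553] jaw 11.24 F [0.07 0.42 0.03] T [-0.01  0.03 -0.01] w 0.002 q [-0.52  0.51  0.44  2.08 -0.36  0.62  0.36] tilt [ 0. -0. -1.]
goal [0.5205 0.0301 0.055 ] tool shift [ 0.0003  0.0003 -0.0006]
top crop origin 241 222
scene crop origin 228 206
```

View pics/near3.png

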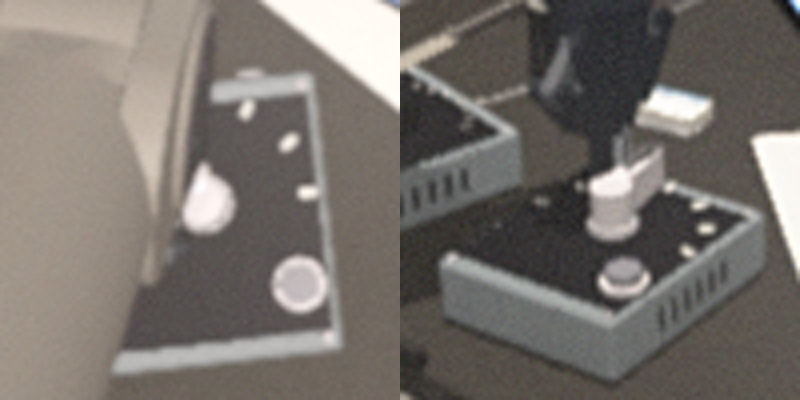

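The force is zero and the bar now points to mark 4, with the finger following just behind. Next is the second click, in small steps.

Call:
{"name": "play_rows", "arguments": {"increments": [[[0.00045,0,-0.0009],[0,1.5,0]],[[0.00045,0,-0.0009],[0,1.5,0]],[[0.00045,0,-0.0009],[0,1.5,0]],[[0.00045,0,-0.0009],[0,1.5,0]],[[0.00045,0,-0.0009],[0,1.5,0]],[[0.00045,0,-0.0009],[0,1.5,0]],[[0.00045,0,-0.0009],[0,1.5,0]],[[0.00045,0,-0.0009],[0,1.5,0]],[[0,0,0],[0,0,0]]]}}

```text
t: 6.82
eef_pos: [0.5242, 0.0253, 0.0552]
tool_rot: [0.707, -0.707, 0.005, -0.005]
contact_force: [0.2, 4.8, 1.5]
gripper_width: 0.005
```

Call:
{"name": "play_rows", "arguments": {"increments": [[[0.0003,0,-0.0006],[0,1,0]],[[0.0003,0,-0.0006],[0,1,0]],[[0.0003,0,-0.0006],[0,1,0]],[[0.0003,0,-0.0006],[0,1,0]],[[0.0003,0,-0.0006],[0,1,0]],[[0.0003,0,-0.0006],[0,1,0]],[[0.0003,0,-0.0006],[0,1,0]],[[0.0003,0,-0.0006],[0,1,0]],[[0,0,0],[0,0,0]]]}}

```text
t: 7.57
eef_pos: [0.5262, 0.024, 0.0553]
tool_rot: [0.707, -0.703, 0.053, -0.052]
contact_force: [-1.8, 14.3, 2.0]
gripper_width: 0.001
```

Call:
{"name": "play_rows", "arguments": {"increments": [[[0.0003,0,-0.0006],[0,1,0]],[[0.0003,0,-0.0006],[0,1,0]],[[0.0003,0,-0.0006],[0,1,0]],[[0,0,0],[0,0,0]],[[0,0,0],[0,0,0]]]}}

```text
t: 7.98
eef_pos: [0.5269, 0.0162, 0.0553]
tool_rot: [-0.703, 0.704, -0.073, 0.073]
contact_force: [-0.3, -0.6, -0.6]
gripper_width: -0.003
```

```bash
python3 -c "
from h import *
to(goal(-12,.0180,.055)); both('near4')
from station import read_camera
c=read_camera('scene')
for k in range(3,7):
  a=np.radians(95-(k-1)*30); print(k,(proj(c,np.r_[AX+.054*np.array([np.cos(a),np.sin(a)]),.063])-[228,206])*4+[400,0])"
```

```text
t 7.98 pos [0.5269 0.0162 0.0553] jaw -11.78 F [-0.27 -0.57 -0.64] T [-0.02  0.01 -0.  ] w -0.003 q [-0.57  0.54  0.54  2.07 -0.46  0.65  0.07] tilt [ 0.    -0.001 -1.   ]
goal [0.5275 0.0168 0.055 ] tool shift [0.0005 0.0003 0.0008]
top crop origin 241 222
scene crop origin 228 206
3 [616.75745783 151.97146409]
4 [659.15505307 158.42967913]
5 [687.71158131 174.87616435]
6 [694.56208455 197.44672239]
```

View pics/near4.png

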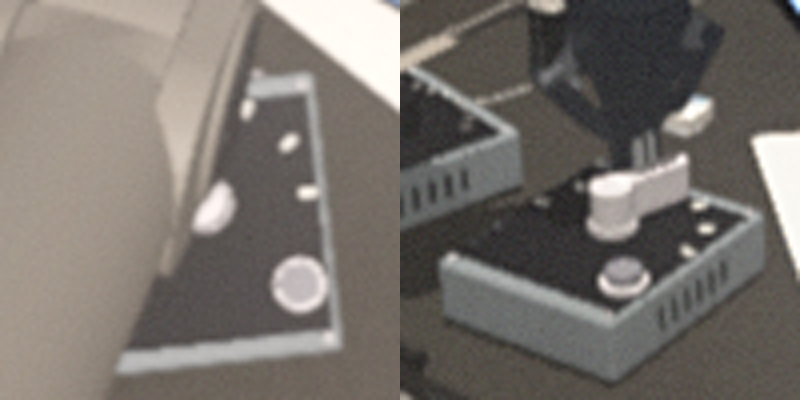

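The bar tip is at crop (687,175), against a predicted (688,175) for mark 5, and the force is zero. I'll back off sideways, rise and go over the key.

Call:
{"name": "play_rows", "arguments": {"increments": [[[0,0,0.006],[0,0,0]],[[0,0,0.01],[0,0,0]],[[0,0,0.01],[0,0,0]],[[0,-0.01,0],[0,0,0]],[[0,-0.02,0],[0,0,0]],[[0,-0.025,0],[0,0,0]],[[0,-0.02,0],[0,0,0]],[[0,0,0],[0,0,0]],[[0,0,0],[0,0,0]]]}}

```text
t: 8.88
eef_pos: [0.5331, 0.0435, 0.1318]
tool_rot: [0.704, -0.703, 0.071, -0.073]
contact_force: [-1.0, -0.8, -0.4]
gripper_width: 0.0
```

```bash
python3 -c "
from h import *
to(np.array([.4477,-.0439,.12]))"
```

```text
t 8.88 pos [0.5331 0.0435 0.1318] jaw -11.68 F [-0.99 -0.75 -0.44] T [ 0.08 -0.01  0.04] w 0.0 q [-0.7   0.43  0.64  2.02 -0.36  0.8  -0.06] tilt [ 0.003  0.001 -1.   ]
goal [ 0.4477 -0.0439  0.12  ] tool shift [-0.066   0.0114 -0.1029]
```

Call:
{"name": "play_rows", "arguments": {"increments": [[[-0.0066,0,-0.0103],[0,0,0]],[[-0.0066,0,-0.0103],[0,0,0]],[[-0.0066,0,-0.0103],[0,0,0]],[[-0.0066,0,-0.0103],[0,0,0]],[[-0.0066,0,-0.0103],[0,0,0]],[[-0.0066,0,-0.0103],[0,0,0]],[[-0.0066,0,-0.0103],[0,0,0]],[[-0.0066,0,-0.0103],[0,0,0]],[[-0.0066,0,-0.0103],[0,0,0]],[[-0.0066,0,-0.0103],[0,0,0]],[[0,0,0],[0,0,0]],[[0,0,0],[0,0,0]],[[0,0,0],[0,0,0]]]}}

```text
t: 9.97
eef_pos: [0.4472, -0.0443, 0.1304]
tool_rot: [0.704, -0.703, 0.072, -0.072]
contact_force: [-0.8, -0.3, -0.7]
gripper_width: 0.004
```

```bash
python3 -c "
from h import *
to(np.array([.4477,-.0439,.062])); both('near5')"
```

```text
t 9.97 pos [ 0.4472 -0.0443  0.1304] jaw -11.71 F [-0.78 -0.34 -0.7 ] T [ 0.03 -0.04  0.06] w 0.004 q [-0.63  0.3   0.7   2.21 -0.29  0.72  0.06] tilt [ 0.001  0.    -1.   ]
goal [ 0.4477 -0.0439  0.062 ] tool shift [0.0004 0.0684 0.0005]
top crop origin 241 222
scene crop origin 228 206
```

View pics/near5.png

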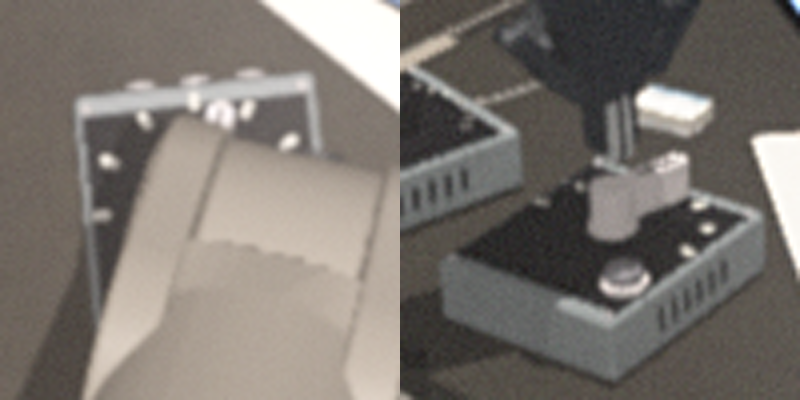

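```bash
python3 -c "
from h import *
c=dict(np.load('top0.npz'))
for ang in (5,-10,-20,-25,-30):
  a=np.radians(ang); print(ang,[((proj(c,np.r_[AX+r*np.array([np.cos(a),np.sin(a)]),.075])-[241,222])*4).round(0) for r in (.046,.054)])
print(((proj(c,np.r_[AX,.075])-[241,222])*4))"; python3 - <<'E'
import sys; sys.path.insert(0,'.')
import cv2
im=cv2.imread('pics/near5.png')
cv2.imwrite('pics/c6.png',cv2.resize(im[60:220,60:340],None,fx=2.8,fy=2.8))
E
```

```text
5 [array([191., 112.]), array([189.,  97.])]
-10 [array([214., 112.]), array([216.,  97.])]
-20 [array([229., 116.]), array([234., 101.])]
-25 [array([236., 119.]), array([242., 105.])]
-30 [array([243., 122.]), array([250., 109.])]
[199.98141667 199.33622431]
```

View pics/c6.png

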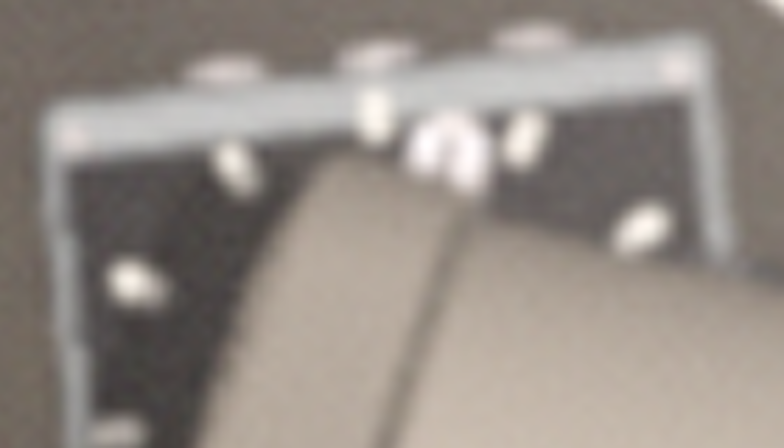

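The top view disagrees. The tip appears between marks 4 and 5, at a world angle of about -14° instead of -25°. I'll measure the bar direction from the depth images before pressing anything.

```bash
cat >> h.py <<'E'
def bar(n,c=None):
    if c is None:
        from station import read_camera
        c=read_camera(n)
    d=c["range_z"];K=c["intrinsics"];v,u=np.mgrid[0:480,0:640]
    X=(np.stack([(u-K[0,2])/K[0,0]*d,(v-K[1,2])/K[1,1]*d,d],-1)-c["t"])@c["R"]
    b=X[...,:2]-AX; r=np.hypot(b[...,0],b[...,1])
    bright=c["color"].min(-1)>130
    m=(r>.022)&(r<.056)&(X[...,2]>.062)&(X[...,2]<.085)&bright
    a=np.degrees(np.arctan2(b[...,1],b[...,0]))[m]; 
    top=X[m][:,2]>.070
    print(n,m.sum(),"median ang",np.median(a).round(1),"p10-90",np.percentile(a,[10,90]).round(1),"top face",top.sum(),np.median(a[top]).round(1))
E
python3 -c "
from h import *
for n in('top','scene'): bar(n,dict(np.load(n+'0.npz'))); bar(n)
state()"
```

```text
top 96 median ang 35.1 p10-90 [27.1 44.2] top face 95 35.3
top 34 median ang -13.2 p10-90 [-19.5  -6.3] top face 32 -12.7
scene 36 median ang 28.1 p10-90 [18.3 37.6] top face 30 28.9
scene 69 median ang -25.0 p10-90 [-33.1 -15.5] top face 29 -21.3
t 10.17 pos [ 0.4471 -0.0442  0.1303] jaw -11.67 F [-0.09 -0.15 -0.79] T [ 0.02 -0.02 -0.01] w 0.003 q [-0.63  0.3   0.7   2.21 -0.29  0.72  0.06] tilt [ 0. -0. -1.]
```

From above the bar really is at about -13.5°, or 1.89 rad: past half way but hanging short of mark 5. The scene camera is biased by the bar's side face. I'll go back and push it the remaining ~10°.

Call:
{"name": "play_rows", "arguments": {"increments": [[[0.0066,0,0.0105],[0,0,0]],[[0.0066,0,0.0105],[0,0,0]],[[0.0066,0,0.0105],[0,0,0]],[[0.0066,0,0.0105],[0,0,0]],[[0.0066,0,0.0105],[0,0,0]],[[0.0066,0,0.0105],[0,0,0]],[[0.0066,0,0.0105],[0,0,0]],[[0.0066,0,0.0105],[0,0,0]],[[0.0066,0,0.0105],[0,0,0]],[[0.0066,0,0.0105],[0,0,0]],[[0,0,0],[0,0,0]],[[0,0,0],[0,0,0]]]}}

```text
t: 11.17
eef_pos: [0.5329, 0.0451, 0.1301]
tool_rot: [-0.703, 0.704, -0.072, 0.072]
contact_force: [-0.3, -0.1, 0.2]
gripper_width: 0.0
```

```bash
python3 -c "
from h import *
to(goal(-12,.040,.055)); bar('top')"
```

```text
t 11.17 pos [0.5329 0.0451 0.1301] jaw -11.68 F [-0.27 -0.12  0.15] T [-0.02  0.03 -0.05] w 0.0 q [-0.7   0.44  0.64  2.02 -0.36  0.8  -0.06] tilt [-0. -0. -1.]
goal [0.5321 0.0384 0.055 ] tool shift [ 0.0006  0.0751 -0.0068]
top 98 median ang -12.0 p10-90 [-20.9  -3.7] top face 95 -11.8
```

Call:
{"name": "play_rows", "arguments": {"increments": [[[0,0.015,0],[0,0,0]],[[0,0.02,0],[0,0,0]],[[0,0.02,0],[0,0,0]],[[0,0.014,0],[0,0,0]],[[0,0.006,0],[0,0,0]],[[0,0,-0.007],[0,0,0]],[[0,0,-0.008],[0,0,0]],[[0,0,-0.007],[0,0,0]],[[0,0,-0.005],[0,0,0]],[[0,0,-0.001],[0,0,0]],[[0,0,0],[0,0,0]],[[0,0,0],[0,0,0]]]}}

```text
t: 12.22
eef_pos: [0.5272, 0.0175, 0.0556]
tool_rot: [0.704, -0.703, 0.072, -0.072]
contact_force: [-0.6, -0.5, 0.0]
gripper_width: -0.002
```

Call:
{"name": "play_rows", "arguments": {"increments": [[[0.0003,0,-0.0006],[0,1,0]],[[0.0003,0,-0.0006],[0,1,0]],[[0.0003,0,-0.0006],[0,1,0]],[[0.0003,0,-0.0006],[0,1,0]],[[0.0003,0,-0.0006],[0,1,0]],[[0.0003,0,-0.0006],[0,1,0]],[[0,0,0],[0,0,0]]]}}

```text
t: 12.8
eef_pos: [0.5278, 0.0133, 0.0552]
tool_rot: [-0.699, 0.699, -0.11, 0.109]
contact_force: [-0.1, 0.7, -0.1]
gripper_width: -0.003
```

```bash
python3 -c "
from h import *
to(goal(-22,.0175,.055)); bar('top'); bar('scene')"
```

```text
t 12.8 pos [0.5278 0.0133 0.0552] jaw -17.82 F [-0.06  0.74 -0.06] T [ 0.01 -0.07 -0.02] w -0.003 q [-0.59  0.55  0.57  2.07 -0.49  0.65  0.  ] tilt [-0. -0. -1.]
goal [0.5287 0.01   0.055 ] tool shift [ 0.0018  0.0002 -0.0029]
  return _methods._mean(a, axis=axis, dtype=dtype,
  ret = ret.dtype.type(ret / rcount)
Traceback (most recent call last):
  File "h.py", line 40, in bar
    print(n,m.sum(),"median ang",np.median(a).round(1),"p10-90",np.percentile(a,[10,90]).round(1),"top face",top.sum(),np.median(a[top]).round(1))
                                                                ~~~~~~~~~~~~~^^^^^^^^^^^
IndexError: index -1 is out of bounds for axis 0 with size 0
```

Call:
{"name": "play_rows", "arguments": {"increments": [[[0.0003,0,-0.0006],[0,1,0]],[[0.0003,0,-0.0006],[0,1,0]],[[0.0003,0,-0.0006],[0,1,0]],[[0.0003,0,-0.0006],[0,1,0]],[[0,0,0],[0,0,0]],[[0,0,0],[0,0,0]],[[0,0,0.006],[0,0,0]],[[0,0,0.012],[0,0,0]],[[0,0,0.012],[0,0,0]],[[0,-0.015,0],[0,0,0]],[[0,-0.025,0],[0,0,0]],[[0,-0.025,0],[0,0,0]],[[0,-0.01,0],[0,0,0]],[[0,0,0],[0,0,0]]]}}

```text
t: 14.02
eef_pos: [0.5414, 0.0402, 0.1325]
tool_rot: [0.695, -0.694, 0.131, -0.134]
contact_force: [0.4, -0.3, -0.0]
gripper_width: 0.001
```

```bash
python3 -c "
from h import *
to(goal(-22,.04,.055)); bar('top')
import cv2; cv2.imwrite('pics/n7.png',snap('top',0,0,50,6))"
```

```text
t 14.02 pos [0.5414 0.0402 0.1325] jaw -21.64 F [ 0.38 -0.34 -0.03] T [0.02 0.03 0.02] w 0.001 q [-0.73  0.46  0.7   2.   -0.4   0.81 -0.18] tilt [ 0.005  0.002 -1.   ]
goal [0.5371 0.0308 0.055 ] tool shift [-0.0008  0.0775 -0.0105]
top 99 median ang -24.4 p10-90 [-32.8 -15.4] top face 98 -24.4
top crop origin 241 222
```

View pics/n7.png

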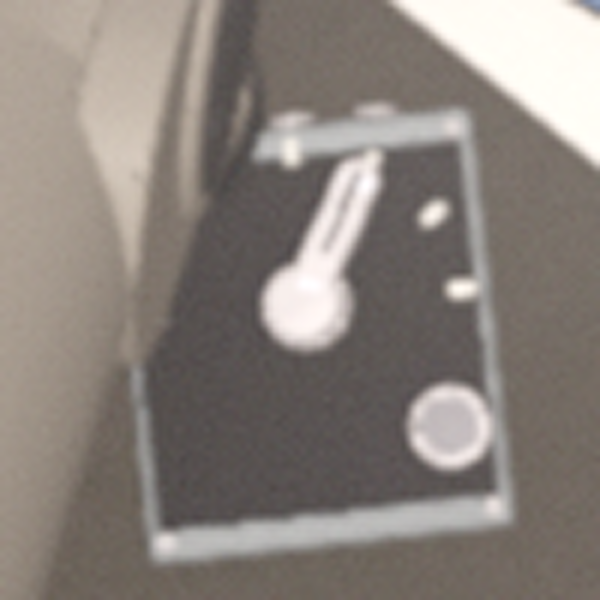

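The bar now covers mark 5 and measures -24.4° against -25.0°; its tip is at (368,155) in the crop. Next I go over the key.

Call:
{"name": "play_rows", "arguments": {"increments": [[[-0.0056,0,-0.0113],[0,0,0]],[[-0.0056,0,-0.0113],[0,0,0]],[[-0.0056,0,-0.0113],[0,0,0]],[[-0.0056,0,-0.0113],[0,0,0]],[[-0.0056,0,-0.0113],[0,0,0]],[[-0.0056,0,-0.0113],[0,0,0]],[[-0.0056,0,-0.0113],[0,0,0]],[[-0.0056,0,-0.0113],[0,0,0]],[[-0.0056,0,-0.0113],[0,0,0]],[[-0.0056,0,-0.0113],[0,0,0]],[[0,0,0],[0,0,0]],[[0,0.02,0],[0,0,0]],[[0,0.02,0],[0,0,0]],[[0,0.015,0],[0,0,0]],[[0,0.01,0],[0,0,0]],[[0,0,0],[0,0,0]],[[0,0,0],[0,0,0]]]}}

```text
t: 15.53
eef_pos: [0.4455, -0.0457, 0.0653]
tool_rot: [-0.694, 0.695, -0.134, 0.133]
contact_force: [0.5, -0.7, 0.2]
gripper_width: -0.001
```

```bash
python3 -c "
from h import *
to(np.array([.4477,-.0439,.058])); bar('top')"
```

```text
t 15.53 pos [ 0.4455 -0.0457  0.0653] jaw -21.74 F [ 0.54 -0.71  0.17] T [-0.01 -0.    0.03] w -0.001 q [-0.56  0.44  0.64  2.25 -0.47  0.59  0.06] tilt [-0.001 -0.    -1.   ]
goal [ 0.4477 -0.0439  0.058 ] tool shift [0.0014 0.0073 0.0025]
top 29 median ang -23.5 p10-90 [-30.3 -17.9] top face 28 -23.4
```

Call:
{"name": "play_rows", "arguments": {"increments": [[[0.0014,0,0.0025],[0,0,0]],[[0,0.004,0],[0,0,0]],[[0,0.004,0],[0,0,0]],[[0,0.002,0],[0,0,0]],[[0,0.0015,0],[0,0,0]],[[0,0.001,0],[0,0,0]],[[0,0,0],[0,0,0]],[[0,0,0],[0,0,0]]]}}

```text
t: 16.25
eef_pos: [0.4481, -0.0435, 0.053]
tool_rot: [0.695, -0.694, 0.133, -0.133]
contact_force: [1.2, 2.4, 4.4]
gripper_width: 0.005
```

Call:
{"name": "play_rows", "arguments": {"increments": [[[0,0.001,0],[0,0,0]],[[0,0.0005,0],[0,0,0]],[[0,0,0],[0,0,0]],[[0,0,0],[0,0,0]],[[0,0,0],[0,0,0]]]}}

```text
t: 16.67
eef_pos: [0.4482, -0.0436, 0.0519]
tool_rot: [0.695, -0.694, 0.133, -0.134]
contact_force: [-1.3, 3.6, 13.8]
gripper_width: 0.001
```

The force reached 13.8 N at z = 51.9 mm, so the key is on its stop. I'll release it and rise.

Call:
{"name": "play_rows", "arguments": {"increments": [[[0,-0.003,0],[0,0,0]],[[0,-0.006,0],[0,0,0]],[[0,-0.015,0],[0,0,0]],[[0,-0.025,0],[0,0,0]],[[0,-0.025,0],[0,0,0]],[[0,-0.01,0],[0,0,0]],[[0.0056,0,0.0113],[0,0,0]],[[0.0056,0,0.0113],[0,0,0]],[[0.0056,0,0.0113],[0,0,0]],[[0.0056,0,0.0113],[0,0,0]],[[0.0056,0,0.0113],[0,0,0]],[[0.0056,0,0.0113],[0,0,0]],[[0.0056,0,0.0113],[0,0,0]],[[0.0056,0,0.0113],[0,0,0]],[[0.0056,0,0.0113],[0,0,0]],[[0.0056,0,0.0113],[0,0,0]],[[0,0,0],[0,0,0]],[[0,0,0],[0,0,0]],[[0,0,0],[0,0,0]]]}}

```text
t: 18.25
eef_pos: [0.541, 0.0398, 0.1352]
tool_rot: [-0.694, 0.695, -0.134, 0.133]
contact_force: [-0.9, 0.4, -0.5]
gripper_width: 0.001
```

```bash
python3 -c "
from h import *
state(); bar('top')
import cv2; from station import read_camera
cv2.imwrite('pics/n8.png',np.hstack([snap('top',0,0,50,4),snap('scene',0,0,50,4)]))"
```

```text
t 18.25 pos [0.541  0.0398 0.1352] jaw -21.77 F [-0.88  0.39 -0.53] T [-0.01 -0.    0.03] w 0.001 q [-0.74  0.46  0.71  2.   -0.4   0.83 -0.18] tilt [-0.001 -0.    -1.   ]
top 100 median ang -24.2 p10-90 [-33.2 -15.7] top face 96 -23.9
top crop origin 241 222
scene crop origin 228 206
```

View pics/n8.png

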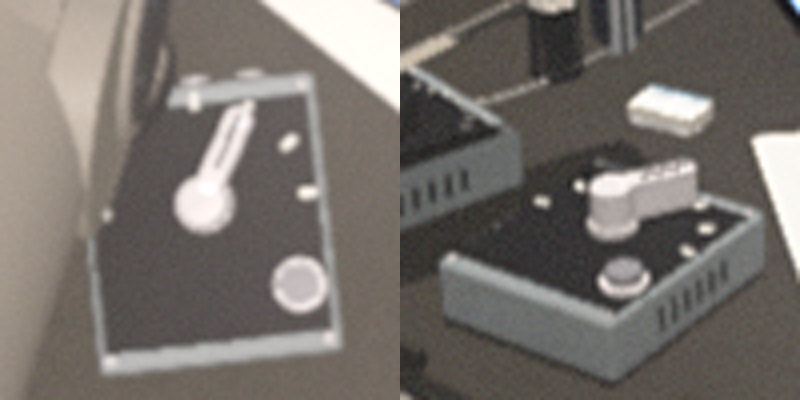

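The bar is at mark 5 (top crop tip (245,105)), the key at (299,284) is up again, and the loose things look untouched. The arm is clear, so I'm handing in.

```bash
python3 -c "
from station import *
print(hand_in())"
```

```text
the job is handed in; nothing more can be done
None
```

I pushed the selector bar on the right-hand grey box clockwise from mark 3 to mark 5 with the shut fingertips on one side only. Then I pressed the round key down and let it go. The job was handed in at about 18 s; `hand_in` gives no verdict.

- **Bar:** my last top-view depth check put it at -24.2°, against -25.0° for mark 5, well inside the allowed 7.4°. It was never close to clicking past the mark.
- **Key:** the force reached 13.8 N with the fingertips at z = 51.9 mm, which is the key's stop. The last picture shows it up again.
- **Surroundings:** I never moved the arm near the lamp box, its key or the loose things. In the last pictures the can and the carton stood undisturbed; I did not measure any of the loose things, and the last crop does not show the dish, objective or tape.

**Checks that disagreed:** after the second push the scene camera seemed to show mark 5, but the top view put the bar at about -12 to -13.5°, hanging between marks 4 and 5. I had not pressed the key, so I went back, pushed the last 10° or so, and confirmed the angle before pressing. The scene camera's angle was biased by the bar's side face.

**Higher force:** the wrist read about 14 N during the second push, well above the 3 N detent force you gave, but far below the limits.

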